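Hold the amber hood of a blue-light viewing box at 45 degrees over a tube rack

TASK

Lift the amber hood of the blue-light viewing box by its front handle and lay it back until it rests on its stop, then stand the small white single-row tube rack upright and wholly on the pale glass, setting it down rather than dropping it. Then take the handle again, bring the hood down until it is open 45 degrees from shut, and finish holding it still there, clear of the rack: the hinge is slack, so without your hold it falls shut, and a colleague will reach in underneath while looking through it. Never let the hood drop or slam, and leave the tip box, the blue rack and the bottle where they are.

Things in the scene. Friction and masses are not known exactly. Their poses are not given: they have to be found in the camera images.
- viewer: Blue-light viewing box (transilluminator), fixed to the bench: pale grey housing 215 deep (x) x 250 wide (y), 58 mm high, with a 200 x 150 mm pale glass let into its top (glass surface 60 mm above the bench). Along its rear edge a 30 mm deep upstand rises to 97 mm and carries the hood's hinge. Origin on the bench under the middle of the housing (housing from x = -105 to +110 mm); own -x axis points out of its front, where the hood's handle is; z up.
- glass (a point): Middle of the glass surface, 60 mm above the bench. The glass reaches 75 mm either way along x and 100 mm either way along y (axes as the viewing box).
- hinge (a point): Middle of the hinge line of the hood, 102 mm above the bench, 85 mm behind the housing's middle; the hinge line runs along the viewing box's y axis. Axes as the viewing box.
- hood (a joint): Opening angle of the hood in rad: 0 shut (panel level), grows as the front goes up and back, 0.785 = 45 degrees, 1.92 (110 degrees) = leaning back on its stop, where it stays by its weight. The slack hinge has next to no friction: left alone below about 1.6 it falls shut. Hood: clear amber acrylic, 4 mm panel 185 mm long from the hinge and 250 wide, with 36 mm skirts hanging from its front and both sides, 0.32 to 0.5 kg; about 2 N at the handle lifts it.
- handle (a point): Middle of the hood's grip bar: round aluminium, 10 mm diameter, 110 mm long, parallel to the hinge, its middle 50 mm in front of the front skirt (45 mm clear gap) on two 10 mm arms at its ends. Hood shut: 235 mm in front of the hinge line and 10 mm below it (92 mm above the bench, free beneath). It circles the hinge line: 261 mm above the bench at 45 degrees, 326 mm laid back. The point turns with the hood.
- rack_mid (a point): Centre (half-way up) of the small white loose tube rack: 110 long (x) x 36 wide (y) x 30 mm high, one row of eight small capped tubes fixed in it whose caps stand 5 mm above its top; about 90 g. Starts standing on the bench on the side of the viewing box's front. z up.
- tube_rack: The same white rack; origin at the centre of its underside.
- rack_end_a (a point): Middle of the rack's +x end, at its underside (55 mm from its centre).
- rack_end_b (a point): Middle of the rack's -x end, at its underside (55 mm from its centre).
- tip_box: Bystander: closed pipette-tip box, dark blue with a frosted lid, 85 x 122 x 91 mm high, loose. Origin at the centre of its underside.
- block_rack: Bystander: flat blue rack with 4 x 11 empty holes, 208 x 82 x 28 mm, loose. Origin at the centre of its underside.
- bottle: Bystander: glass bottle with a blue screw cap, 70 mm diameter, 140 mm high, loose. Origin at the centre of its underside.
There are look-alikes about, which are no part of the job. Of the things like the tube_rack, leave any that is red or yellow; of the rest the larger one is meant.

How it is judged:
By the outcome, as a careful person would: the job done as asked, in the order asked, and still so for the second after the job is handed in, while the arm keeps its last pose, push and grip.
It also fails if it takes over 69 s, if anything falls off the work surface, if the arm or the gripper's body presses on something with over 40 N, if the wrist force passes 120 N, or if a joint passes its speed limit or range.

ROBOT

A 6-joint arm with a two-finger parallel gripper is mounted at the origin on the work surface. World frame = base frame: x ahead of the robot, y to its left, z up, the work surface at z = 0. Lengths are in m, angles in degrees, forces in N, time in s.
With the tool pointing down it reaches from about 0.375 to 0.9 m from the base axis. Payload 3.1 kg.
Tool frame: the origin (TCP) lies at the very end of the fingers, on their centre line; the grasp point (between the pads) lies 19 mm behind it; z points along the fingers, y is the direction in which the jaws open and shut (so a half turn about z gives the same grasp; the last joint's range is limited). The gripper opens to 87 mm and grips with 3 to 60 N. Pads are 19 mm wide; open, the fingers measure 117 mm over their backs; the gripper's body (75 mm by 190 mm) begins 51 mm behind the grasp point.
Start: joints at [55.491, 30.224, 82.088, -0, 67.689, -10.227], TCP at [0.257, 0.57, 0.223] pointing down, gripper open.
Joint ranges: [-176.69, 176.69], [-43.24, 126.21], [12.49, 139.97], [-82, 262], [0, 151.66], [-163.58, 163.58]. Speed limits (degrees/s): [159.86, 159.86, 180, 180, 180, 180].

INTERFACE

Orientations are given as a 3x3 rotation matrix whose columns are the frame's x, y, z axes.
In Python, from rig import read_state, capture, hand_in gives the robot as it stands. The module is installed in compiled form; this text tells all that it offers.
- The arm moves only by the tool send_rows, never from a script. Its argument "moves" is one flat list of numbers, 7 for each row, row after row: the turn, a rotation vector about the world's x, y, z in degrees, then the shift along the world's x, y, z in cm, then the gripper's target within -1 to 1 (fully open at 1, half-way at 0, shut at -1). In form: [rx, ry, rz, tx, ty, tz, hand, rx, ry, rz, tx, ty, tz, hand, ...]. A call has 1 to 20 rows; each row shifts and turns the commanded pose from where the row before left it; what a row does not reach is not made up. A row lasts 1/10 s, in which the tool goes at most 50 mm and 8.59 degrees, less where a joint would pass 70% of its speed; a pose out of reach is approached as far as the arm can. A call with a gripper value outside its range is refused whole. The fingers move at their own pace and stop on an object; the grip force is fixed at half the most. Time passes only in rows, so rows that do not move let the fingers close. It gives the time, the measured TCP pose, the force and the opening at its end, in the units of the state.
- read_state(): the state, without advancing time (a new reading comes with each control period).
- capture(name): name is "side" or "top"; returns a dict with "pixels" (420x560x3 uint8, red, green, blue), "vertical_fov" (degrees; the focal length in pixels is half the picture's height over the tangent of half this angle, whatever the lens; pixels are square), "cx", "cy" (the principal point, pixels), "rvec" (rotation vector, rad) and "tvec" (3), from world to camera coordinates, as OpenCV has them. Camera axes: x right, y down, z forward; pixel columns grow to the right and rows downward; lengths in m; the calibration is good to about 2 mm. A picture is of the moment at which its call begins. There is no depth.
- hand_in(): hands the job in, once; it reports no verdict.
The state is a dict: "time_s": time; "joint_positions": joint angles; "qvel": joint speeds; "tau": joint torques, N m; "position": TCP position; "tcp_rot": TCP orientation; "force": force on the tool from outside, world axes, zero at the start; "moment": the same for the moment, N m; "opening": opening from 0.0 (shut) to 1.0 (fully open).
Only numpy, scipy, OpenCV 4.12 (cv2) and the standard library are available. Lean on these libraries where they do the work, as an engineer would, in place of code of your own. Each camera call takes 0.05 s, during which the arm holds its last target.

## Working session

There is one attempt and no reset: what is moved stays moved. The work goes in short steps, Python scripts to look and compute and a tool call to move; the robot and the scene stay as the last step left them, time stands still between calls to the robot, and variables do not carry over. Pictures are saved under pics/ and viewed, and the job is handed in when it is done.

Besides the shell and the picture viewer there is one more tool, called after ">>>" as a command line: name --argument value ..., lists and objects as JSON in quotes. send_rows: Moves the arm, as the interface text tells. Its arguments: {"type":"object","properties":{"moves":{"type":"array","items":{"type":"number"}}},"required":["moves"]}

```bash
mkdir -p pics; ls
python3 - <<'E'
from rig import read_state,capture
import cv2
s=read_state()
for k in s: print(k,s[k])
for n in("side","top"):
    c=capture(n)
    print(n,{k:v for k,v in c.items() if k!="pixels"})
    cv2.imwrite(f"pics/{n}0.png",c["pixels"][:,:,::-1])
E
```

```text
pics
time_s 0.0
joint_positions [ 5.54897509e+01  3.02786867e+01  8.21570241e+01  1.82659968e-04
  6.76891477e+01 -1.02264805e+01]
qvel [-0.0951751  -0.0018524  -0.14084921  0.09392279 -0.0213781  -0.10122027]
tau [ 2.08615011e-04 -4.40045857e+01 -1.76588452e+01  6.31626067e-02
  5.82159008e-02 -1.46714096e-04]
position [0.25657401 0.56909749 0.22157109]
tcp_rot [[-9.11519078e-01  4.11255931e-01 -1.23705879e-03]
 [ 4.11257607e-01  9.11517396e-01 -1.79403634e-03]
 [ 3.89792521e-04 -2.14404819e-03 -9.99997626e-01]]
force [ 0.32227812 -0.52499026  0.16212346]
moment [ 0.03436763  0.0687696  -0.02406121]
opening 0.9928463515831527
side {'vertical_fov': 56.90018460834722, 'cx': 281.5874955076957, 'cy': 203.9207573157621, 'rvec': array([ 2.10484422, -0.85942854,  0.39201989]), 'tvec': array([-0.37889854,  0.30103691,  0.84431159])}
top {'vertical_fov': 42.91056227095656, 'cx': 276.92804919590617, 'cy': 203.82633690394763, 'rvec': array([ 2.20611877, -2.17903679,  0.11635512]), 'tvec': array([-0.03735467,  0.53230137,  1.31137824])}
```

View pics/side0.png

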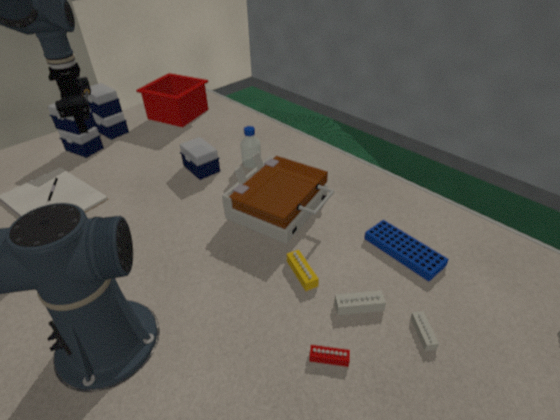

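View pics/top0.png

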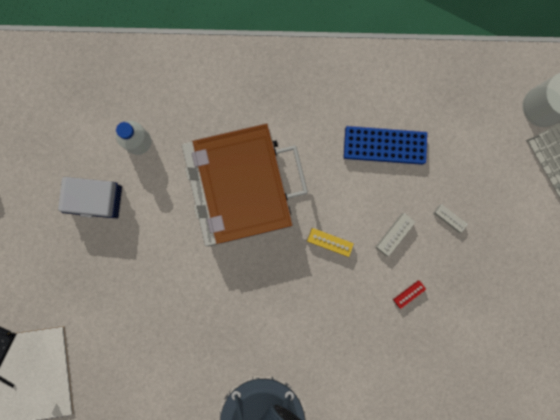

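Rack candidates, as top / side pixels:
- Yellow: (331,242) / (303,270). Excluded by colour.
- Red: (410,294) / (330,356). Excluded by colour.
- Large white: (396,235) / (360,303). Chosen, as the larger of the white ones.
- Small white: (451,218) / (424,331).

The hood handle is at top (298,172).

```bash
cat > h.py <<'E'
import numpy as np,cv2
from rig import read_state,capture
def cam(c):
    f=210/np.tan(np.radians(c["vertical_fov"]/2))
    K=np.array([[f,0,c["cx"]],[0,f,c["cy"]],[0,0,1]]);return K,np.array(c["rvec"]),np.array(c["tvec"])
def proj(c,P):
    K,r,t=cam(c);return cv2.projectPoints(np.array(P,float).reshape(-1,1,3),r,t,K,None)[0].reshape(-1,2)
def back(c,uv,z):
    K,r,t=cam(c);R=cv2.Rodrigues(r)[0];C=-R.T@t
    out=[]
    for u,v in uv:
        d=R.T@np.linalg.inv(K)@np.array([u,v,1]);out.append(C+d*(z-C[2])/d[2])
    return np.array(out)
def crop(c,box,name,s=5):
    u0,v0,u1,v1=box
    im=c["pixels"][v0:v1,u0:u1,::-1];cv2.imwrite(name,cv2.resize(im,None,fx=s,fy=s,interpolation=cv2.INTER_CUBIC))
E
python3 - <<'E'
from h import *
s=read_state()
t=capture("top");d=capture("side")
for c in(t,d):
    print(proj(c,[s["position"],[0,0,0],[0,0,.1]]).round(), (-cv2.Rodrigues(c["rvec"])[0].T@c["tvec"]).round(3))
print("top racks",back(t,[(396,235),(451,218),(331,242),(410,294)],.03).round(3))
print("side racks",back(d,[(360,303),(424,331),(303,270),(330,356)],.03).round(3))
crop(t,(340,190,480,290),"pics/c_top.png")
crop(d,(320,270,460,370),"pics/c_side.png")
crop(t,(170,110,330,260),"pics/v_top.png")
crop(d,(210,140,340,250),"pics/v_side.png")
E
```

```text
[[-14. 326.]
 [262. 421.]
 [262. 435.]] [0.426 0.003 1.35 ]
[[ 85. 126.]
 [108. 342.]
 [ 93. 314.]] [-0.046 -0.612  0.755]
top racks [[ 0.458 -0.327  0.03 ]
 [ 0.502 -0.466  0.03 ]
 [ 0.439 -0.165  0.03 ]
 [ 0.314 -0.361  0.03 ]]
side racks [[ 0.452 -0.334  0.03 ]
 [ 0.49  -0.472  0.03 ]
 [ 0.432 -0.175  0.03 ]
 [ 0.305 -0.37   0.03 ]]
```

View pics/c_top.png

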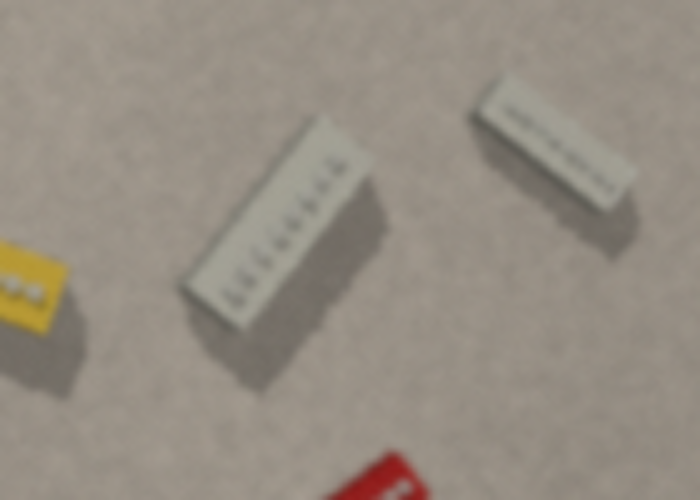

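View pics/c_side.png

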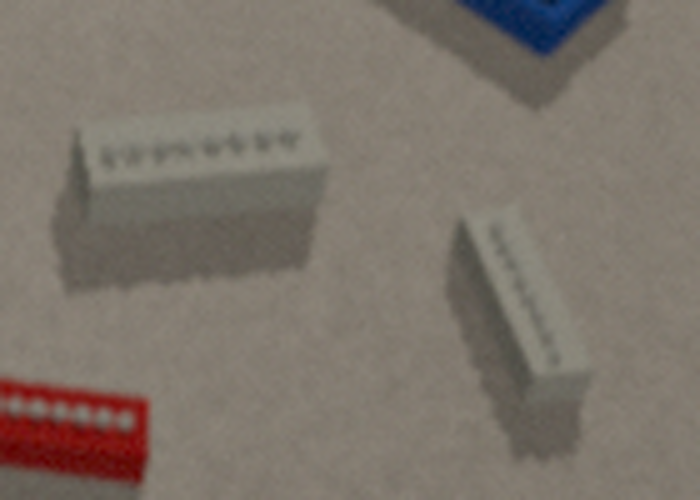

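View pics/v_top.png

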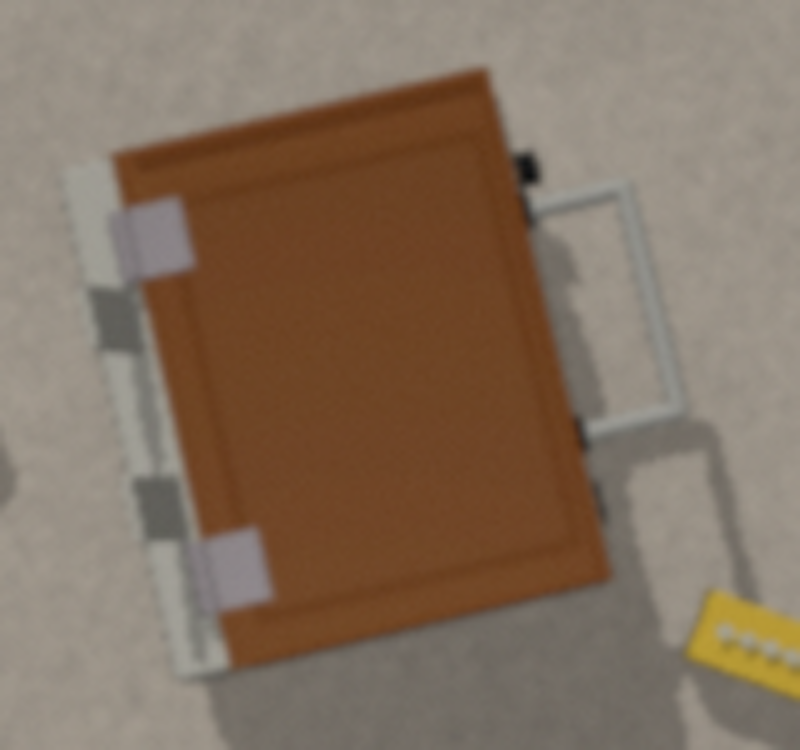

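View pics/v_side.png

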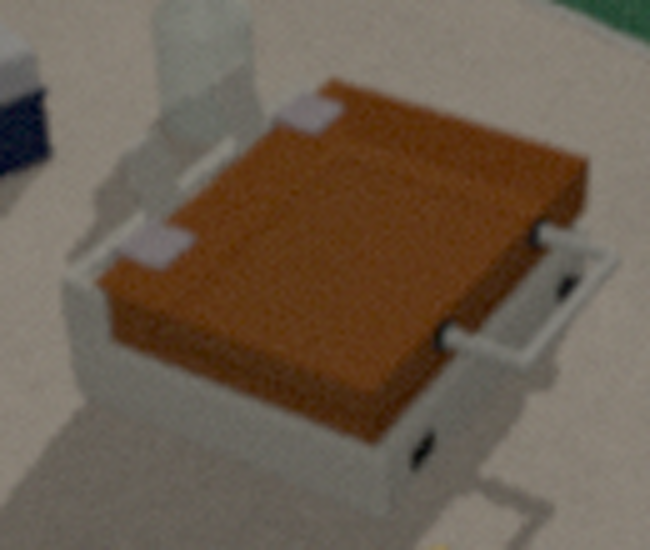

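```bash
cat > fit.py <<'E'
from h import *
from scipy.optimize import least_squares
t=capture("top");d=capture("side")
def T(p,P):
    c,s=np.cos(p[2]),np.sin(p[2]);P=np.array(P,float)
    return np.c_[p[0]+c*P[:,0]-s*P[:,1],p[1]+s*P[:,0]+c*P[:,1],P[:,2]]
VP=[[-.1,-.125,.104],[-.1,.125,.104],[-.15,-.055,.092],[-.15,.055,.092]]
tu=np.array([[488,68],[610,578],[622,190],[677,408]])/5+[170,110]
du=np.array([[588,158],[372,390],[612,258],[524,354]])/5+[210,140]
def fit(P,tu,du,p0,name):
    for w in((1,0),(0,1),(1,1)):
        r=lambda p:np.r_[w[0]*(proj(t,T(p,P))-tu).ravel(),w[1]*(proj(d,T(p,P))-du).ravel()]
        s=least_squares(r,p0,x_scale=[.1,.1,1])
        print(name,w,s.x[:2].round(4),np.degrees(s.x[2]).round(2),r(s.x).round(1))
    return s.x
v=fit(VP,tu,du,[.6,.05,1.5],"viewer")
print(T(v,[[-.15,0,.092],[.085,0,.102],[0,0,.06]]).round(4))
RP=[[.055,-.018,.03],[-.055,-.018,.03],[-.055,.018,.03],[.055,.018,.03]]
tu=np.array([[375,160],[243,330],[183,285],[320,118]])/5+[340,190]
du=np.array([[328,165],[88,190],[78,130],[310,103]])/5+[320,270]
fit(RP,tu,du,[.45,-.33,.8],"rack")
E
python3 fit.py
```

```text
viewer (1, 0) [0.572  0.0626] 104.15 [-0.3 -0.5  0.2  0.1  0.1 -0.3  0.   0.7  0.   0.  -0.   0.  -0.   0.
 -0.   0. ]
viewer (0, 1) [0.5757 0.0656] 104.51 [-0.  -0.  -0.  -0.  -0.  -0.  -0.  -0.   0.1 -0.7  0.3 -0.5 -0.  -0.5
 -0.4  1.6]
viewer (1, 1) [0.5728 0.0632] 104.28 [-0.6 -0.9  0.  -0.3 -0.2 -0.8 -0.2  0.2  0.2  0.1 -0.1  0.5 -0.   0.4
 -0.6  2.6]
[[ 0.6098 -0.0822  0.092 ]
 [ 0.5518  0.1455  0.102 ]
 [ 0.5728  0.0632  0.06  ]]
rack (1, 0) [ 0.4594 -0.3274] -38.57 [ 0.3  0.  -0.5  0.4  0.2  0.2  0.  -0.7  0.   0.   0.   0.  -0.  -0.
 -0.   0. ]
rack (0, 1) [ 0.4609 -0.3277] -37.88 [ 0.  -0.  -0.  -0.   0.  -0.  -0.  -0.   0.6  0.4  0.7  0.2 -0.7 -0.7
 -0.7  0.1]
rack (1, 1) [ 0.4601 -0.3276] -38.26 [ 0.3 -0.3 -0.3  0.2  0.3  0.  -0.  -1.   0.4  0.7  0.4  0.2 -0.9 -0.7
 -0.8  0.4]
```

The fit agrees within about 3 mm between the two views, and the sizes match. The handle is at (0.610, -0.082, 0.092) with the viewer's yaw at 104.2°. The rack is at (0.460, -0.328) with its long axis at -38.3°. I'm going above the handle, tool down, with the jaws along the viewer's x axis.

>>> send_rows --moves '[0,0,2.1,1.96,-3.62,0,0,0,0,2.1,1.96,-3.62,0,0,0,0,2.1,1.96,-3.62,0,0,0,0,2.1,1.96,-3.62,0,0,0,0,2.1,1.96,-3.62,0,0,0,0,2.1,1.96,-3.62,0,0,0,0,2.1,1.96,-3.62,0,0,0,0,2.1,1.96,-3.62,0,0,0,0,2.1,1.96,-3.62,0,0,0,0,2.1,1.96,-3.62,0,0,0,0,2.1,1.96,-3.62,0,0,0,0,2.1,1.96,-3.62,0,0,0,0,2.1,1.96,-3.62,0,0,0,0,2.1,1.96,-3.62,0,0,0,0,2.1,1.96,-3.62,0,0,0,0,2.1,1.96,-3.62,0,0,0,0,2.1,1.96,-3.62,0,0,0,0,2.1,1.96,-3.62,0,0,0,0,0,0,0,0,0]'

```text
time_s: 2.2
position: [0.6129, -0.0874, 0.2226]
tcp_rot: [[-0.973, -0.23, 0.004], [-0.23, 0.973, -0.003], [-0.003, -0.004, -1.0]]
force: [-0.7, 1.1, 0.4]
opening: 0.5
```

>>> send_rows --moves '[0,0,0.9,-0.15,0.3,-2,0,0,0,0,-0.15,0.2,-2,0,0,0,0,0,0,-2,0,0,0,0,0,0,-2,0,0,0,0,0,0,-1,0,0,0,0,0,0,0,0]'

```text
time_s: 2.8
position: [0.6054, -0.076, 0.1311]
tcp_rot: [[-0.968, -0.249, -0.004], [-0.249, 0.968, 0.001], [0.003, 0.002, -1.0]]
force: [0.9, 0.1, -0.3]
opening: 0.494
```

Run:
```python
from h import *
s=read_state();print(s["position"],s["force"])
t=capture("top");d=capture("side")
crop(t,(220,110,360,250),"pics/a_top.png",4);crop(d,(250,110,380,230),"pics/a_side.png",5)
```

```text
[ 0.60541961 -0.07603457  0.13105648] [ 0.86293505  0.07619849 -0.311987  ]
```

View pics/a_side.png

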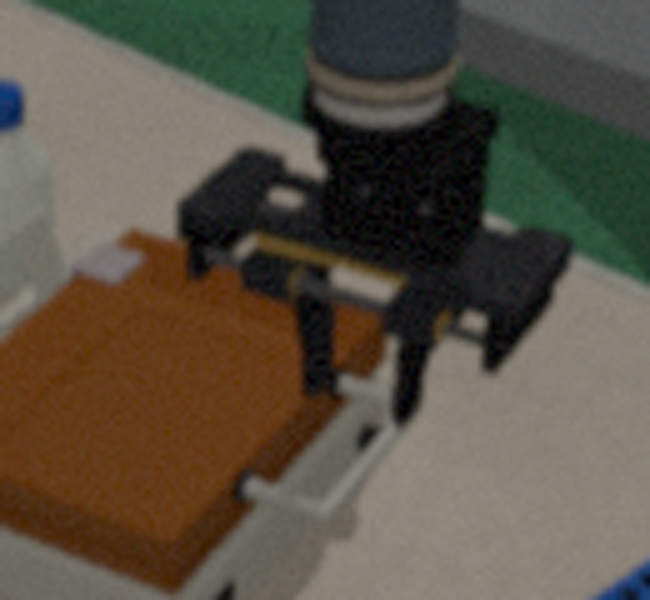

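View pics/a_top.png

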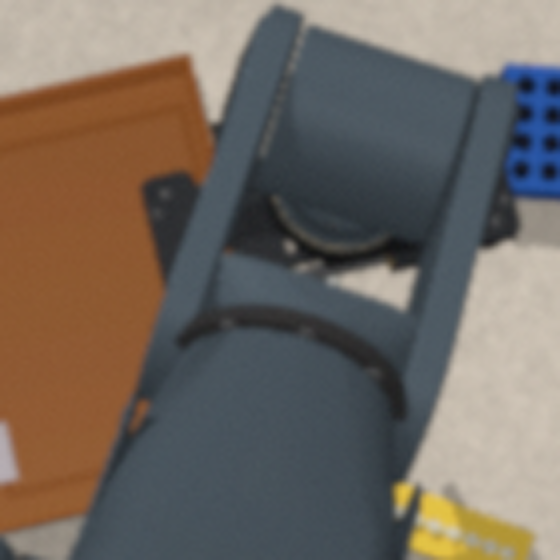

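The side crop shows the fingers straddling the bar, left tip near (318,385) and right tip near (405,415), a few mm back of centre. I'll correct that, then descend and close.

>>> send_rows --moves '[0,0,0,0.3,-0.55,-1,0,0,0,0,0,0,-2,0,0,0,0,0,0,-2,0,0,0,0,0,0,-0.8,0,0,0,0,0,0,0,0,0,0,0,0,0,0,0]'

```text
time_s: 3.5
position: [0.6104, -0.0827, 0.0751]
tcp_rot: [[-0.969, -0.249, 0.001], [-0.249, 0.969, -0.0], [-0.001, -0.001, -1.0]]
force: [-0.4, -0.3, 0.9]
opening: 0.502
```

Run:
```python
from h import *
s=read_state();print(s["position"],s["force"])
d=capture("side")
crop(d,(250,110,380,230),"pics/b_side.png",5)
```

```text
[ 0.6104082  -0.08273059  0.07510219] [-0.43703878 -0.27227566  0.93805281]
```

View pics/b_side.png

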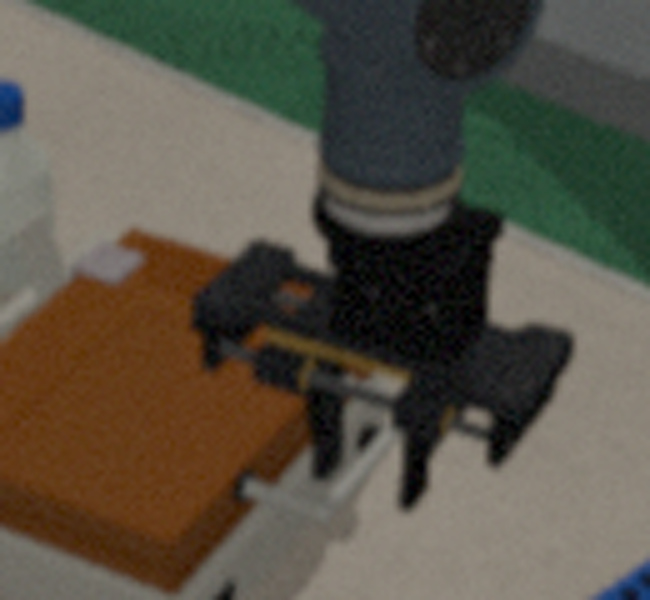

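The bar runs between the fingers, so I'm closing.

>>> send_rows --moves '[0,0,0,0,0,0,-1,0,0,0,0,0,0,-1,0,0,0,0,0,0,-1,0,0,0,0,0,0,-1,0,0,0,0,0,0,-1,0,0,0,0,0,0,-1]'

```text
time_s: 4.15
position: [0.6095, -0.0815, 0.0746]
tcp_rot: [[-0.969, -0.248, -0.001], [-0.248, 0.969, 0.002], [0.0, 0.002, -1.0]]
force: [0.1, 3.3, 1.6]
opening: 0.104
```

```bash
cat > arc.py <<'E'
import numpy as np,sys
def rows(a):
    a=np.radians(a);r=np.hypot(.235,.010);o=np.arctan2(-.010,.235)
    b=-r*np.cos(a+o);z=r*np.sin(a+o)
    P=100*np.c_[b*np.cos(np.radians(104.2)),b*np.sin(np.radians(104.2)),z]
    return np.diff(np.round(P,2),axis=0).round(2)
if __name__=="__main__":
    a=eval(sys.argv[1]); 
    for A,r in zip(a[1:],rows(a)):print(round(float(A),1),r)
E
python3 arc.py "np.r_[0,1,3,np.arange(5.5,110.6,2.5)]"
```

```text
1.0 [ 0.01 -0.02  0.41]
3.0 [0.   0.   0.82]
5.5 [-0.01  0.03  1.03]
8.0 [-0.02  0.07  1.02]
10.5 [-0.03  0.12  1.02]
13.0 [-0.04  0.16  1.01]
15.5 [-0.05  0.21  1.01]
18.0 [-0.06  0.24  0.99]
20.5 [-0.07  0.29  0.98]
23.0 [-0.09  0.33  0.97]
25.5 [-0.09  0.37  0.95]
28.0 [-0.1   0.41  0.94]
30.5 [-0.12  0.45  0.92]
33.0 [-0.12  0.49  0.89]
35.5 [-0.13  0.52  0.87]
38.0 [-0.15  0.56  0.85]
40.5 [-0.15  0.6   0.82]
43.0 [-0.16  0.63  0.8 ]
45.5 [-0.16  0.66  0.76]
48.0 [-0.18  0.7   0.73]
50.5 [-0.18  0.72  0.71]
53.0 [-0.19  0.76  0.67]
55.5 [-0.2   0.78  0.63]
58.0 [-0.21  0.81  0.6 ]
60.5 [-0.21  0.83  0.56]
63.0 [-0.21  0.85  0.52]
65.5 [-0.23  0.88  0.49]
68.0 [-0.22  0.9   0.44]
70.5 [-0.23  0.91  0.41]
73.0 [-0.24  0.93  0.36]
75.5 [-0.24  0.95  0.32]
78.0 [-0.24  0.96  0.28]
80.5 [-0.25  0.96  0.23]
83.0 [-0.24  0.98  0.19]
85.5 [-0.25  0.99  0.15]
88.0 [-0.25  0.99  0.1 ]
90.5 [-0.26  0.99  0.06]
93.0 [-0.25  0.99  0.01]
95.5 [-0.25  1.   -0.03]
98.0 [-0.25  0.99 -0.08]
100.5 [-0.25  0.99 -0.12]
103.0 [-0.25  0.98 -0.17]
105.5 [-0.24  0.97 -0.21]
108.0 [-0.25  0.97 -0.25]
110.5 [-0.24  0.95 -0.3 ]
```

>>> send_rows --moves '[0,0,0,0.01,-0.02,0.41,-1,0,0,0,0,0,0.82,-1,0,0,0,-0.01,0.03,1.03,-1,0,0,0,-0.02,0.07,1.02,-1,0,0,0,-0.03,0.12,1.02,-1,0,0,0,-0.04,0.16,1.01,-1,0,0,0,-0.05,0.21,1.01,-1,0,0,0,-0.06,0.24,0.99,-1]'

```text
time_s: 4.95
position: [0.6073, -0.0729, 0.1482]
tcp_rot: [[-0.969, -0.249, -0.001], [-0.249, 0.969, 0.002], [0.0, 0.002, -1.0]]
force: [1.6, 6.7, -4.3]
opening: 0.103
```

Run:
```python
from h import *
s=read_state();print(s["position"],s["force"],s["moment"])
d=capture("side")
crop(d,(210,70,380,230),"pics/c1_side.png",4)
```

```text
[ 0.60730363 -0.07289686  0.14817517] [ 1.59824232  6.6513242  -4.25444319] [ 0.88616505 -0.30570557  0.02557928]
```

View pics/c1_side.png

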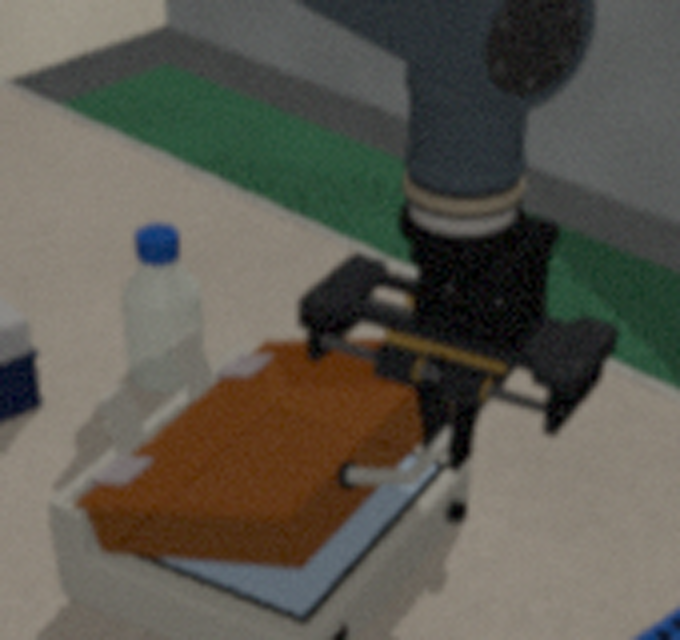

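The hood is opening and follows the grip with only a few newtons. Continuing.

>>> send_rows --moves '[0,0,0,-0.07,0.34,0.98,-1,0,0,0,-0.09,0.38,0.97,-1,0,0,0,-0.09,0.42,0.95,-1,0,0,0,-0.1,0.46,0.94,-1,0,0,0,-0.12,0.45,0.92,-1,0,0,0,-0.12,0.49,0.89,-1,0,0,0,-0.13,0.52,0.87,-1,0,0,0,-0.15,0.56,0.85,-1,0,0,0,-0.15,0.6,0.82,-1,0,0,0,-0.16,0.63,0.8,-1,0,0,0,-0.16,0.66,0.76,-1,0,0,0,-0.18,0.7,0.73,-1]'

```text
time_s: 6.2
position: [0.5923, -0.0132, 0.2538]
tcp_rot: [[-0.968, -0.249, -0.0], [-0.249, 0.968, -0.003], [0.001, -0.003, -1.0]]
force: [-3.5, -6.3, 1.7]
opening: 0.101
```

>>> send_rows --moves '[0,0,0,-0.18,0.72,0.69,-1,0,0,0,-0.19,0.76,0.65,-1,0,0,0,-0.2,0.78,0.61,-1,0,0,0,-0.21,0.81,0.58,-1,0,0,0,-0.21,0.83,0.54,-1,0,0,0,-0.21,0.85,0.51,-1,0,0,0,-0.23,0.88,0.48,-1,0,0,0,-0.22,0.9,0.43,-1,0,0,0,-0.23,0.91,0.4,-1,0,0,0,-0.24,0.93,0.35,-1,0,0,0,-0.24,0.95,0.31,-1,0,0,0,-0.24,0.96,0.28,-1,0,0,0,-0.25,0.96,0.23,-1,0,0,0,-0.24,0.98,0.19,-1]'

```text
time_s: 7.6
position: [0.5612, 0.1103, 0.3169]
tcp_rot: [[-0.968, -0.249, 0.001], [-0.249, 0.968, -0.001], [-0.001, -0.001, -1.0]]
force: [-4.0, -2.2, 1.6]
opening: 0.103
```

Run:
```python
from h import *
s=read_state();print(s["position"],s["force"],s["moment"])
d=capture("side")
crop(d,(170,40,380,230),"pics/c2_side.png",3)
```

```text
[0.56124056 0.11028707 0.31689505] [-4.00393803 -2.16278805  1.55340597] [-0.5566692   0.65451485  0.05205725]
```

View pics/c2_side.png

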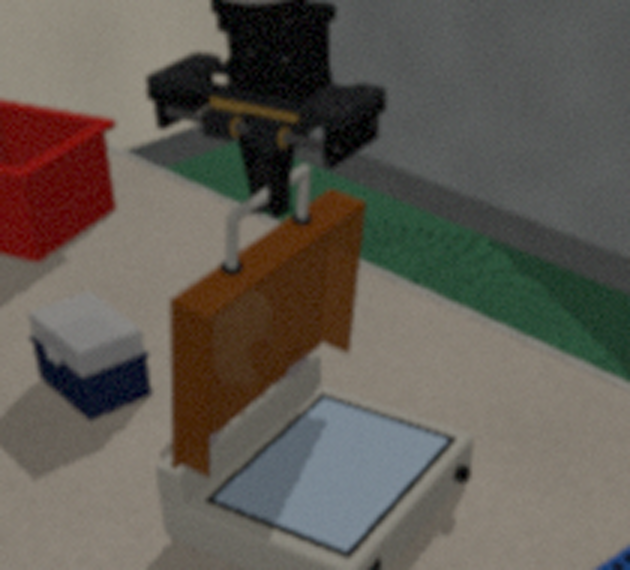

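The hood is near 83° and the bar is firmly held. Continuing to the stop, slower near the end.

>>> send_rows --moves '[0,0,0,-0.25,0.99,0.15,-1,0,0,0,-0.25,0.99,0.1,-1,0,0,0,-0.26,0.99,0.06,-1,0,0,0,-0.25,0.99,0.01,-1,0,0,0,-0.25,1.0,-0.03,-1,0,0,0,-0.25,0.99,-0.08,-1,0,0,0,-0.25,0.99,-0.12,-1,0,0,0,-0.25,0.98,-0.17,-1,0,0,0,-0.12,0.48,-0.1,-1,0,0,0,-0.12,0.48,-0.11,-1,0,0,0,-0.12,0.48,-0.12,-1,0,0,0,-0.12,0.48,-0.13,-1,0,0,0,-0.06,0.24,-0.07,-1,0,0,0,0,0,0,-1]'

```text
time_s: 9.05
position: [0.5354, 0.2112, 0.3081]
tcp_rot: [[-0.968, -0.249, -0.002], [-0.249, 0.968, 0.0], [0.002, 0.001, -1.0]]
force: [-4.2, -1.7, 2.1]
opening: 0.099
```

Run:
```python
from h import *
s=read_state();print(s["position"],s["force"],s["moment"])
d=capture("side")
crop(d,(170,40,380,230),"pics/c3_side.png",3)
```

```text
[0.53542142 0.21119559 0.30805902] [-4.16996314 -1.72239267  2.05522121] [-0.32060894  0.82706859 -0.00899276]
```

View pics/c3_side.png

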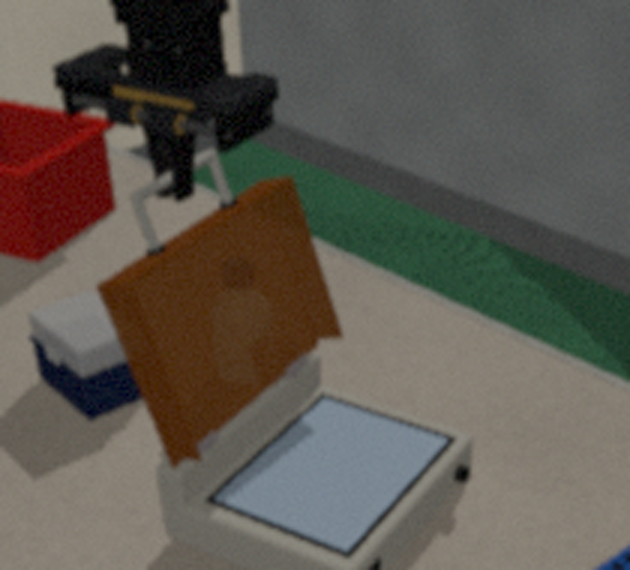

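>>> send_rows --moves '[0,0,0,-0.06,0.2,-0.06,-1,0,0,0,-0.06,0.2,-0.06,-1,0,0,0,0,0,0,-1]'

```text
time_s: 9.4
position: [0.5345, 0.2147, 0.307]
tcp_rot: [[-0.968, -0.249, -0.002], [-0.249, 0.968, -0.0], [0.002, -0.0, -1.0]]
force: [-4.6, -1.1, 1.6]
opening: 0.104
```

>>> send_rows --moves '[0,0,0,-0.06,0.2,-0.06,-1,0,0,0,-0.06,0.2,-0.06,-1,0,0,0,0,0,0,-1]'

```text
time_s: 9.7
position: [0.5345, 0.2152, 0.3068]
tcp_rot: [[-0.969, -0.249, 0.001], [-0.249, 0.969, -0.008], [0.001, -0.008, -1.0]]
force: [-4.5, -9.4, 3.8]
opening: 0.099
```

The stop is reached: the bar moved only 0.5 mm for a 4 mm command, with -9 N on the tool. I'll ease off the push and release gently.

>>> send_rows --moves '[0,0,0,0.06,-0.25,0.06,-1,0,0,0,0,0,0,-0.6,0,0,0,0,0,0,-0.4,0,0,0,0,0,0,-0.2,0,0,0,0,0,0,0,0,0,0,0,0,0,0]'

```text
time_s: 10.3
position: [0.5348, 0.2166, 0.3071]
tcp_rot: [[-0.968, -0.249, 0.001], [-0.249, 0.968, 0.0], [-0.001, 0.0, -1.0]]
force: [0.7, 0.2, 0.3]
opening: 0.451
```

>>> send_rows --moves '[0,0,0,0,0,1,0,0,0,0,0,0,2,0,0,0,0,0,0,3,0,0,0,0,0,0,0,0]'

```text
time_s: 10.7
position: [0.537, 0.217, 0.3723]
tcp_rot: [[-0.968, -0.249, 0.01], [-0.249, 0.968, 0.002], [-0.011, -0.001, -1.0]]
force: [0.7, 0.6, 0.7]
opening: 0.499
```

Run:
```python
from h import *
s=read_state();print(s["position"],s["force"],s["opening"])
d=capture("side")
crop(d,(170,20,380,230),"pics/c4_side.png",2.8)
```

```text
[0.53697476 0.21698809 0.3723349 ] [0.69254935 0.57971795 0.6577057 ] 0.4989055701916811
```

View pics/c4_side.png

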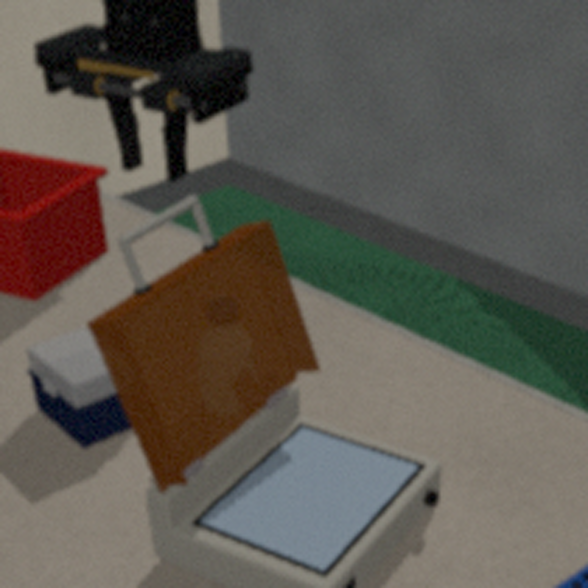

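The hood stays on its stop: handle at (165,220), hand free above it. Moving over the white rack now.

>>> send_rows --moves '[0,0,-2.93,-0.42,-3.03,0,0.4,0,0,-2.93,-0.42,-3.03,0,0.4,0,0,-2.93,-0.42,-3.03,0,0.4,0,0,-2.93,-0.42,-3.03,0,0.4,0,0,-2.93,-0.42,-3.03,0,0.4,0,0,-2.93,-0.42,-3.03,0,0.4,0,0,-2.93,-0.42,-3.03,-1.5,0.4,0,0,-2.93,-0.42,-3.03,-1.5,0.4,0,0,-2.93,-0.42,-3.03,-1.5,0.4,0,0,-2.93,-0.42,-3.03,-1.5,0.4,0,0,-2.93,-0.42,-3.03,-1.5,0.4,0,0,-2.93,-0.42,-3.03,-1.5,0.4,0,0,-2.93,-0.42,-3.03,-1.5,0.4,0,0,-2.93,-0.42,-3.03,-1.5,0.4,0,0,-2.93,-0.42,-3.03,-1.5,0.4,0,0,-2.93,-0.42,-3.03,-1.5,0.4,0,0,-2.93,-0.42,-3.03,-1.5,0.4,0,0,-2.93,-0.42,-3.03,-1.5,0.4,0,0,0,0,0,0,0.4,0,0,0,0,0,0,0.4]'

```text
time_s: 12.75
position: [0.458, -0.3288, 0.186]
tcp_rot: [[-0.784, 0.621, -0.002], [0.621, 0.784, 0.002], [0.003, 0.001, -1.0]]
force: [-0.7, 0.5, -0.6]
opening: 0.698
```

>>> send_rows --moves '[0,0,0,0.15,0.1,-3,0.4,0,0,0,0,0,-4,0.4,0,0,0,0,0,-4,0.4,0,0,0,0,0,-2,0.4,0,0,0,0,0,0,0.4,0,0,0,0,0,0,0.4]'

```text
time_s: 13.35
position: [0.4608, -0.3273, 0.0577]
tcp_rot: [[-0.785, 0.619, 0.0], [0.619, 0.785, -0.0], [-0.0, 0.0, -1.0]]
force: [-0.1, -0.3, 0.1]
opening: 0.698
```

Run:
```python
from h import *
s=read_state();print(s["position"],s["force"],s["opening"])
d=capture("side")
crop(d,(300,200,450,340),"pics/d1_side.png",4.2)
```

```text
[ 0.46082373 -0.32734932  0.05771417] [-0.12467992 -0.33937104  0.05025382] 0.697634441905401
```

View pics/d1_side.png

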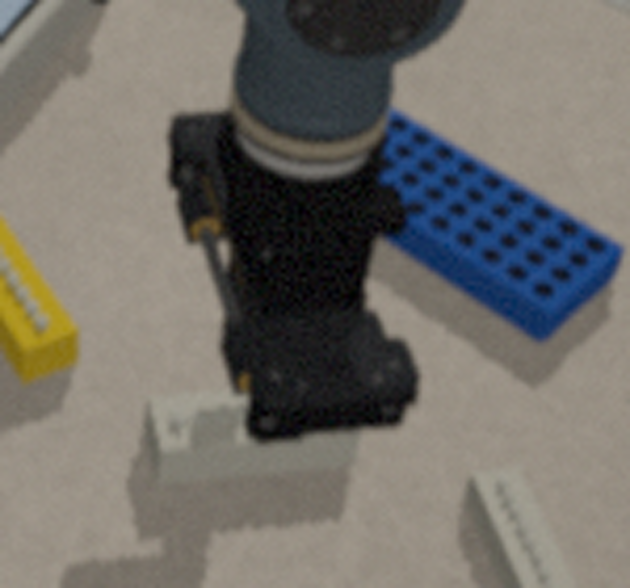

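The hand is centred over the large white rack, whose left end is at crop (155,430). Descending and gripping.

>>> send_rows --moves '[0,0,0,0,0,-2,0.4,0,0,0,0,0,-2,0.4,0,0,0,0,0,-0.9,0.4,0,0,0,0,0,0,0.4,0,0,0,0,0,0,0.1,0,0,0,0,0,0,-0.1,0,0,0,0,0,0,-0.3,0,0,0,0,0,0,-1,0,0,0,0,0,0,-1,0,0,0,0,0,0,-1]'

```text
time_s: 14.4
position: [0.4606, -0.3283, 0.0086]
tcp_rot: [[-0.784, 0.62, 0.001], [0.62, 0.784, -0.001], [-0.001, -0.0, -1.0]]
force: [-0.2, 0.8, 4.7]
opening: 0.413
```

>>> send_rows --moves '[0,0,0,0,0,0.5,-1,0,0,0,0,0,1.5,-1,0,0,0,0,0,3,-1,0,0,0,0,0,4,-1,0,0,0,0,0,4,-1,0,0,0,0,0,4,-1,0,0,0,0,0,2,-1,0,0,0,0,0,0,-1]'

```text
time_s: 15.2
position: [0.4618, -0.3297, 0.2024]
tcp_rot: [[-0.785, 0.62, 0.006], [0.62, 0.785, -0.006], [-0.009, -0.001, -1.0]]
force: [-0.5, 0.0, -0.7]
opening: 0.409
```

Run:
```python
from h import *
s=read_state();print(s["position"],s["force"],s["opening"])
t=capture("top");d=capture("side")
crop(d,(240,160,410,300),"pics/e_side.png",4.5);crop(d,(190,90,340,250),"pics/e_side2.png",3.7)
crop(t,(170,100,330,260),"pics/e_top.png",3.7)
```

```text
[ 0.46180138 -0.32969965  0.20243346] [-0.48729613  0.00369286 -0.70730317] 0.40934607904325626
```

View pics/e_side.png

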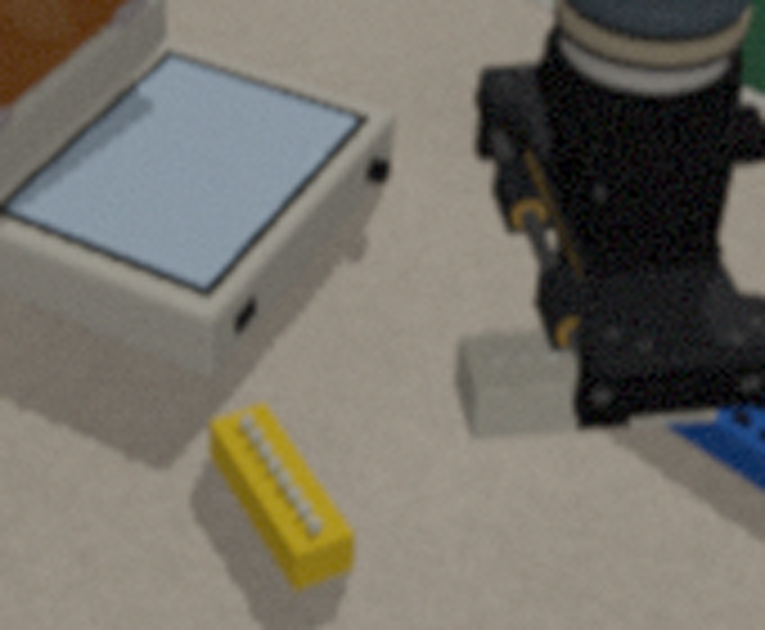

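View pics/e_side2.png

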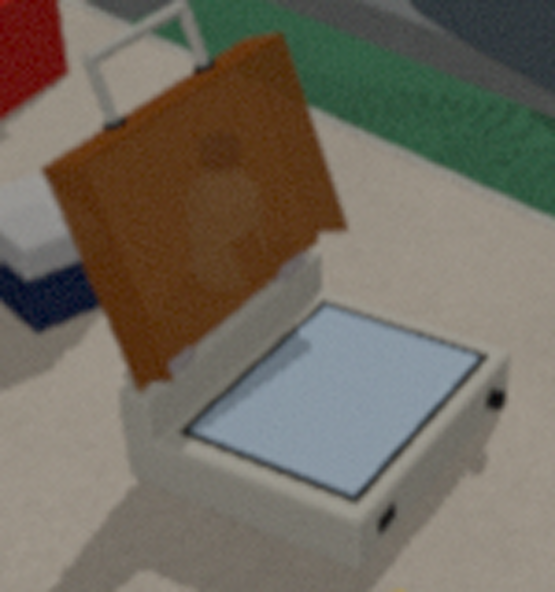

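View pics/e_top.png

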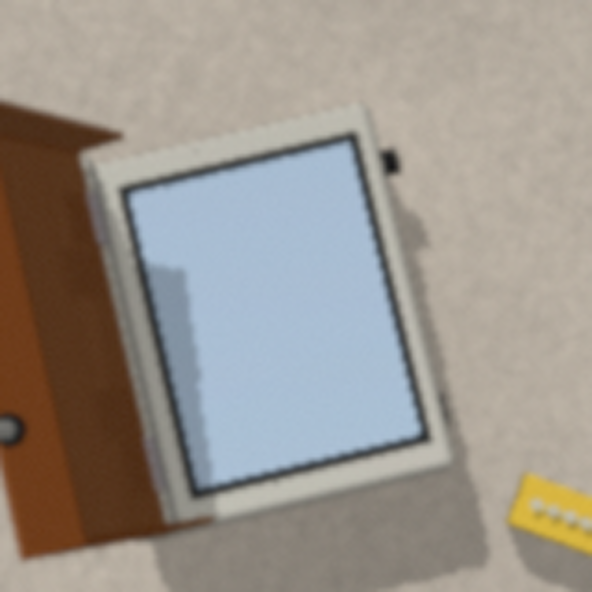

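```bash
sed -i '/^v=fit/,$d' fit.py
cat >> fit.py <<'E'
GP=[[.075,-.1,.06],[-.075,-.1,.06],[-.075,.1,.06],[.075,.1,.06]]
tu=np.array([[128,190],[354,140],[425,436],[197,490]])/3.7+[170,100]
du=np.array([[325,305],[480,357],[353,495],[190,430]])/3.7+[190,90]
fit(GP,tu,du,[.57,.06,1.8],"glass")
E
python3 fit.py
```

```text
glass (1, 0) [0.5753 0.0491] 103.97 [ 0.7  0.5 -0.4  0.3 -0.7 -0.2  0.4 -0.5  0.   0.   0.   0.   0.   0.
 -0.   0. ]
glass (0, 1) [0.5769 0.0513] 104.32 [-0.   0.  -0.  -0.  -0.  -0.  -0.  -0.   0.2 -0.   0.  -0.1  0.2  0.1
 -0.5 -0. ]
glass (1, 1) [0.5756 0.0496] 104.08 [ 0.4  0.4 -0.7  0.1 -0.8 -0.4  0.3 -0.6  0.4  0.3  0.2  0.4  0.1  0.6
 -0.5  0.3]
```

The glass itself is measured with its centre at (0.576, 0.050), 13 mm in front of the housing middle. That fits with the upstand at the rear. Carrying the rack there.

>>> send_rows --moves '[0,0,-3.12,0.96,3.15,0,-1,0,0,-3.12,0.96,3.15,0,-1,0,0,-3.12,0.96,3.15,0,-1,0,0,-3.12,0.96,3.15,0,-1,0,0,-3.12,0.96,3.15,0,-1,0,0,-3.12,0.96,3.15,0,-1,0,0,-3.12,0.96,3.15,0,-1,0,0,-3.12,0.96,3.15,0,-1,0,0,-3.12,0.96,3.15,0,-1,0,0,-3.12,0.96,3.15,0,-1,0,0,-3.12,0.96,3.15,0,-1,0,0,-3.12,0.96,3.15,0,-1,0,0,0,0,0,0,-1,0,0,0,0,0,0,-1]'

```text
time_s: 16.8
position: [0.5744, 0.0506, 0.1962]
tcp_rot: [[-0.248, 0.969, -0.004], [0.969, 0.248, -0.0], [0.001, -0.004, -1.0]]
force: [-0.6, -0.7, -0.8]
opening: 0.408
```

Run:
```python
from h import *
s=read_state();print(s["position"],s["force"],s["opening"])
t=capture("top");d=capture("side")
crop(d,(190,60,360,250),"pics/f_side.png",3.1)
crop(t,(150,80,350,280),"pics/f_top.png",3)
```

```text
[0.57440432 0.05055307 0.1962364 ] [-0.62526987 -0.70694568 -0.7915132 ] 0.40794665897762683
```

View pics/f_side.png

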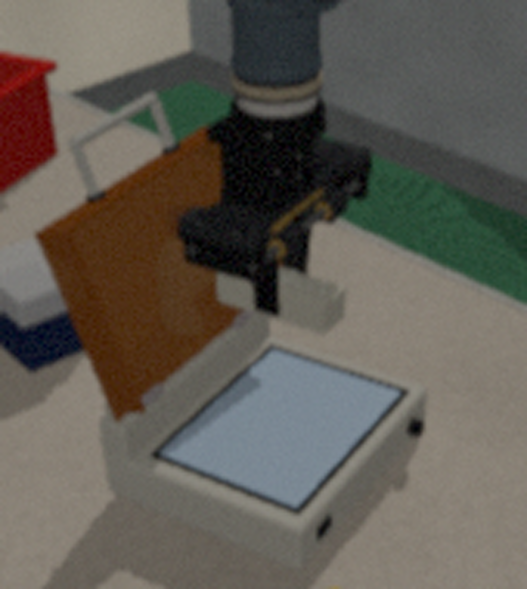

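View pics/f_top.png

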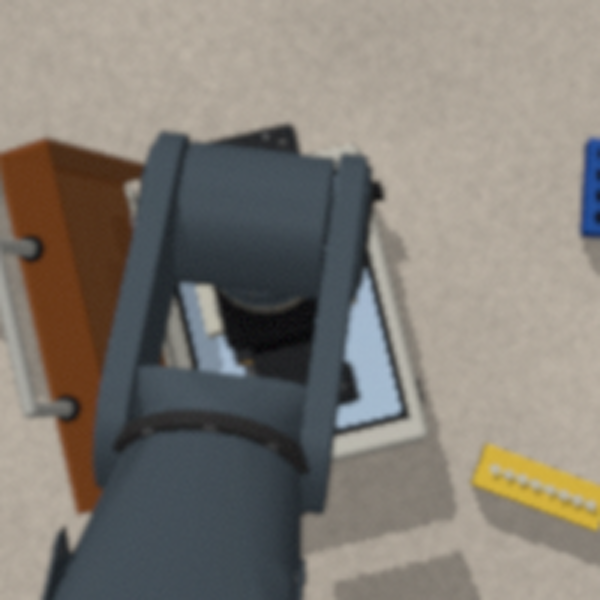

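The rack hangs level over the glass and the forearm clears the hood. Lowering, slowly at the end.

>>> send_rows --moves '[0,0,0,0.12,0,-2,-1,0,0,0,0,0,-3,-1,0,0,0,0,0,-3,-1,0,0,0,0,0,-2,-1,0,0,0,0,0,-1,-1,0,0,0,0,0,-0.6,-1,0,0,0,0,0,-0.3,-1,0,0,0,0,0,0,-1,0,0,0,0,0,0,-1]'

```text
time_s: 17.8
position: [0.5774, 0.0498, 0.0799]
tcp_rot: [[-0.246, 0.969, 0.002], [0.969, 0.246, -0.0], [-0.001, 0.002, -1.0]]
force: [-1.2, 0.7, -1.1]
opening: 0.412
```

Run:
```python
from h import *
s=read_state();print(s["position"],s["force"],s["opening"])
d=capture("side")
crop(d,(210,120,340,250),"pics/g_side.png",4.5)
```

```text
[0.57737139 0.04978079 0.07994902] [-1.19696404  0.72581231 -1.06746105] 0.411658162330529
```

View pics/g_side.png

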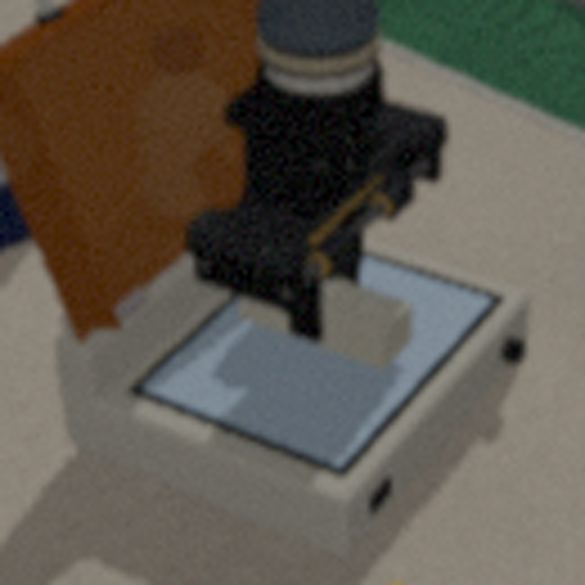

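>>> send_rows --moves '[0,0,0,-0.1,0,-0.3,-1,0,0,0,0,0,-0.3,-1,0,0,0,0,0,-0.15,-1,0,0,0,0,0,-0.15,-1,0,0,0,0,0,-0.1,-1,0,0,0,0,0,0,-1]'

```text
time_s: 18.45
position: [0.5756, 0.0499, 0.0689]
tcp_rot: [[-0.246, 0.969, -0.0], [0.969, 0.246, 0.0], [0.0, -0.0, -1.0]]
force: [0.5, 0.2, -0.7]
opening: 0.41
```

>>> send_rows --moves '[0,0,0,0,0,-0.1,-1,0,0,0,0,0,-0.1,-1,0,0,0,0,0,0,-1]'

```text
time_s: 18.75
position: [0.5757, 0.0499, 0.0686]
tcp_rot: [[-0.246, 0.969, 0.001], [0.969, 0.246, -0.0], [-0.0, 0.0, -1.0]]
force: [-1.8, -0.2, 9.1]
opening: 0.412
```

Contact: z has stopped and +9 N is pushing up. Easing off slightly and opening gently.

>>> send_rows --moves '[0,0,0,0,0,0.1,-1,0,0,0,0,0,0,-0.15,0,0,0,0,0,0,-0.1,0,0,0,0,0,0,0,0,0,0,0,0,0,0.2,0,0,0,0,0,0,0.2]'

```text
time_s: 19.35
position: [0.5756, 0.0499, 0.0678]
tcp_rot: [[-0.246, 0.969, -0.0], [0.969, 0.246, 0.0], [0.0, -0.0, -1.0]]
force: [0.1, -0.7, -0.3]
opening: 0.575
```

>>> send_rows --moves '[0,0,0,0,0,1,0.2,0,0,0,0,0,2,0.2,0,0,0,0,0,3,0.2,0,0,0,0,0,4,0.2,0,0,0,0,0,4,0.2,0,0,0,0,0,4,0.2]'

```text
time_s: 19.95
position: [0.5753, 0.0499, 0.2504]
tcp_rot: [[-0.246, 0.969, 0.0], [0.969, 0.246, -0.0], [-0.0, 0.0, -1.0]]
force: [1.0, -0.7, -0.4]
opening: 0.598
```

Run:
```python
from h import *
s=read_state();print(s["position"],s["force"],s["opening"])
t=capture("top");d=capture("side")
crop(d,(190,60,360,250),"pics/i_side.png",3.1)
crop(t,(150,80,350,280),"pics/i_top.png",3)
```

```text
[0.57534168 0.04993745 0.25035627] [ 1.03806943 -0.73559349 -0.40339143] 0.5975627781645438
```

View pics/i_side.png

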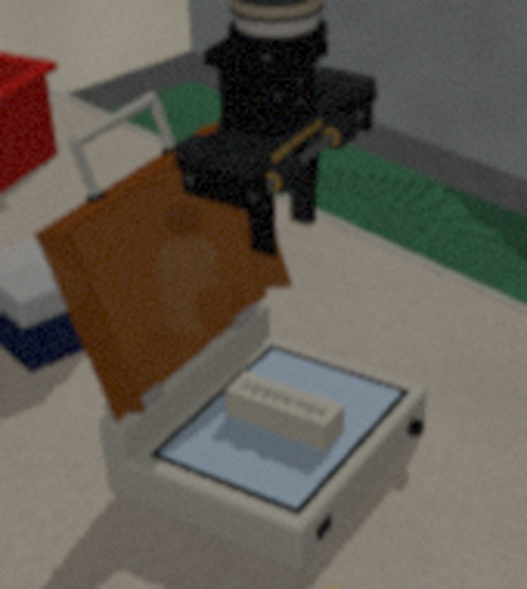

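View pics/i_top.png

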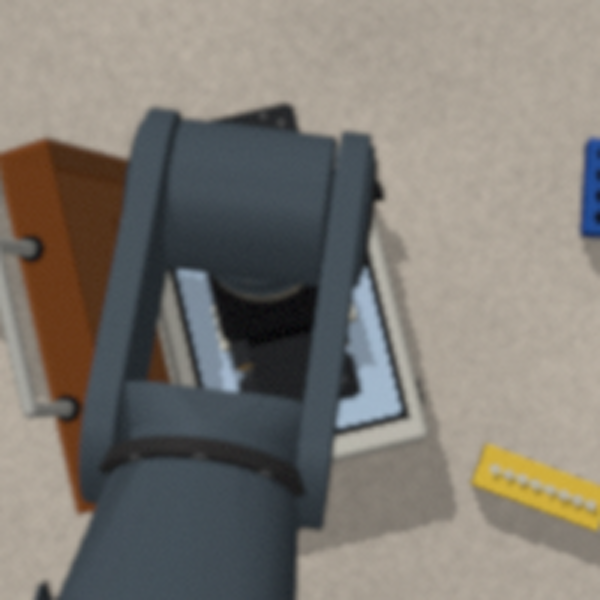

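The rack stands upright and wholly on the glass. Next I raise, turn back by 90° and go over the handle.

>>> send_rows --moves '[0,0,0,0,0,4,0,0,0,0,0,0,4,0,0,0,0,0,0,4,0,0,0,7.5,-0.33,1.39,2,0,0,0,7.5,-0.33,1.39,1,0,0,0,7.5,-0.33,1.39,0,0,0,0,7.5,-0.33,1.39,0,0,0,0,7.5,-0.33,1.39,0,0,0,0,7.5,-0.33,1.39,0,0,0,0,7.5,-0.33,1.39,0,0,0,0,7.5,-0.33,1.39,0,0,0,0,7.5,-0.33,1.39,0,0,0,0,7.5,-0.33,1.39,0,0,0,0,7.5,-0.33,1.39,0,0,0,0,7.5,-0.33,1.39,0,0,0,0,0,0,0,0,0,0,0,0,0,0,0,0]'

```text
time_s: 21.75
position: [0.5357, 0.2165, 0.3978]
tcp_rot: [[-0.97, -0.244, -0.001], [-0.244, 0.97, -0.001], [0.001, -0.001, -1.0]]
force: [0.2, 0.1, 0.6]
opening: 0.498
```

Run:
```python
from h import *
t=capture("top");d=capture("side")
crop(d,(150,10,340,240),"pics/j_side.png",2.6)
crop(t,(150,80,350,280),"pics/j_top.png",3)
```

```text
(no output)
```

View pics/j_side.png

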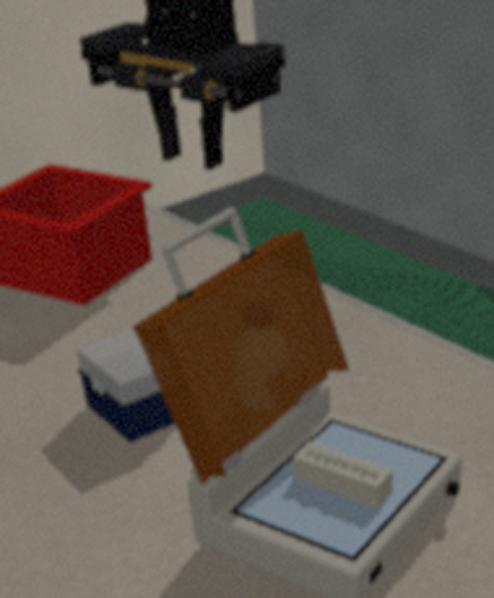

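View pics/j_top.png

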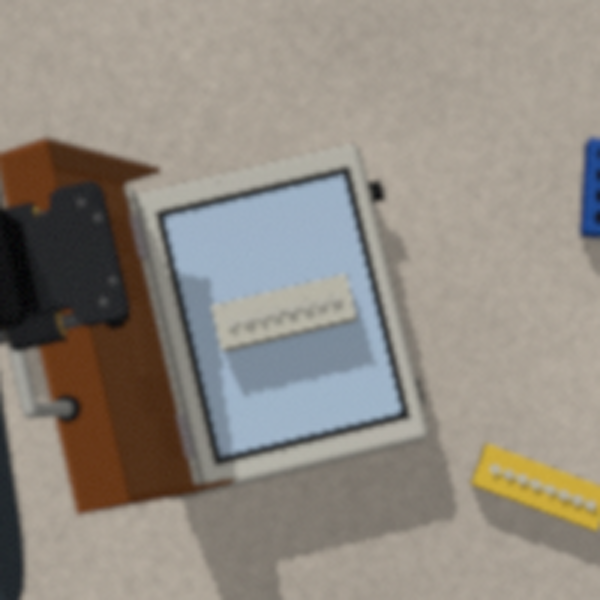

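The top view shows the rack well inside the glass, at about (285,312) in the crop, with clear margins on all sides. Descending to the bar and gripping.

>>> send_rows --moves '[0,0,0,-0.05,0,-2,0,0,0,0,0,0,-3,0,0,0,0,0,0,-2.5,0,0,0,0,0,0,-1.5,0,0,0,0,0,0,0,0,0,0,0,0,0,0,0]'

```text
time_s: 22.45
position: [0.5361, 0.2162, 0.3084]
tcp_rot: [[-0.97, -0.244, 0.0], [-0.244, 0.97, -0.0], [-0.0, -0.0, -1.0]]
force: [0.5, 0.3, 0.6]
opening: 0.503
```

Run:
```python
from h import *
s=read_state();print(s["position"],s["force"],s["opening"])
d=capture("side")
crop(d,(170,30,290,150),"pics/k_side.png",4.5)
```

```text
[0.53606062 0.21618555 0.30838469] [0.53023195 0.28853552 0.56280021] 0.5029762138038675
```

View pics/k_side.png

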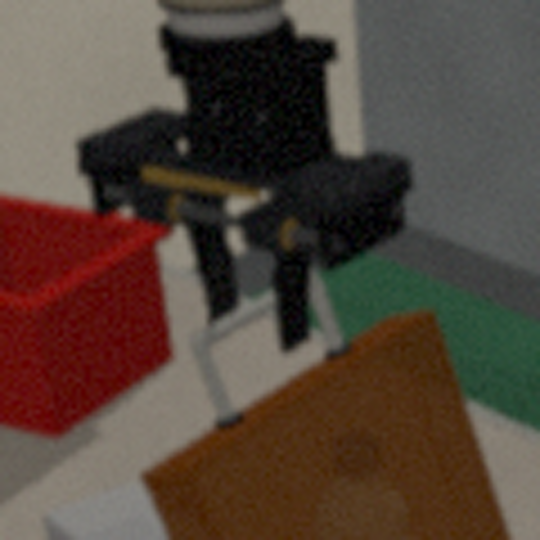

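The bar is between the fingers, so I'm closing. I'm also computing the return arc.

>>> send_rows --moves '[0,0,0,0,0,-0.1,-0.4,0,0,0,0,0,0,-0.8,0,0,0,0,0,0,-1,0,0,0,0,0,0,-1,0,0,0,0,0,0,-1]'

```text
time_s: 23.0
position: [0.5357, 0.2166, 0.3073]
tcp_rot: [[-0.969, -0.246, 0.001], [-0.246, 0.969, -0.001], [-0.0, -0.001, -1.0]]
force: [1.3, -6.3, -0.6]
opening: 0.13
```

```bash
python3 arc.py "np.r_[110,109,107.5,np.arange(105,49,-2.5),48,46.5,45]"
```

```text
109.0 [ 0.1  -0.38  0.13]
107.5 [ 0.14 -0.57  0.16]
105.0 [ 0.24 -0.97  0.25]
102.5 [ 0.25 -0.98  0.2 ]
100.0 [ 0.25 -0.98  0.16]
97.5 [ 0.25 -0.99  0.11]
95.0 [ 0.25 -0.99  0.07]
92.5 [ 0.25 -0.99  0.02]
90.0 [ 0.26 -1.   -0.02]
87.5 [ 0.25 -0.99 -0.07]
85.0 [ 0.25 -0.99 -0.11]
82.5 [ 0.25 -0.98 -0.15]
80.0 [ 0.24 -0.98 -0.2 ]
77.5 [ 0.25 -0.97 -0.24]
75.0 [ 0.24 -0.95 -0.29]
72.5 [ 0.24 -0.95 -0.33]
70.0 [ 0.23 -0.92 -0.37]
67.5 [ 0.23 -0.91 -0.41]
65.0 [ 0.23 -0.9  -0.45]
62.5 [ 0.22 -0.87 -0.5 ]
60.0 [ 0.21 -0.85 -0.53]
57.5 [ 0.21 -0.83 -0.57]
55.0 [ 0.21 -0.8  -0.6 ]
52.5 [ 0.19 -0.78 -0.64]
50.0 [ 0.19 -0.75 -0.68]
48.0 [ 0.15 -0.57 -0.57]
46.5 [ 0.11 -0.43 -0.43]
45.0 [ 0.1  -0.4  -0.45]
```

>>> send_rows --moves '[0,0,0,0,0,0,-1,0,0,0,0,0,0,-1,0,0,0,0.1,-0.38,0.13,-1,0,0,0,0.14,-0.57,0.16,-1,0,0,0,0.24,-0.97,0.25,-1,0,0,0,0.25,-0.98,0.2,-1,0,0,0,0.25,-0.98,0.16,-1,0,0,0,0.25,-0.99,0.11,-1,0,0,0,0.25,-0.99,0.07,-1,0,0,0,0.25,-0.99,0.02,-1,0,0,0,0.26,-1.0,-0.02,-1]'

```text
time_s: 24.1
position: [0.5558, 0.1372, 0.3181]
tcp_rot: [[-0.969, -0.246, 0.001], [-0.246, 0.969, -0.0], [-0.001, -0.0, -1.0]]
force: [0.8, 2.3, 1.8]
opening: 0.105
```

>>> send_rows --moves '[0,0,0,0.25,-0.99,-0.07,-1,0,0,0,0.25,-0.99,-0.11,-1,0,0,0,0.25,-0.98,-0.15,-1,0,0,0,0.24,-0.98,-0.2,-1,0,0,0,0.25,-0.97,-0.24,-1,0,0,0,0.24,-0.95,-0.29,-1,0,0,0,0.24,-0.95,-0.33,-1,0,0,0,0.23,-0.92,-0.37,-1,0,0,0,0.23,-0.91,-0.41,-1,0,0,0,0.23,-0.9,-0.45,-1,0,0,0,0.22,-0.87,-0.5,-1,0,0,0,0.21,-0.85,-0.53,-1]'

```text
time_s: 25.3
position: [0.584, 0.0249, 0.2809]
tcp_rot: [[-0.969, -0.246, -0.0], [-0.246, 0.969, -0.0], [0.0, -0.0, -1.0]]
force: [1.9, 1.2, 0.4]
opening: 0.101
```

>>> send_rows --moves '[0,0,0,0.21,-0.83,-0.57,-1,0,0,0,0.21,-0.8,-0.6,-1,0,0,0,0.19,-0.78,-0.64,-1,0,0,0,0.19,-0.75,-0.68,-1,0,0,0,0.15,-0.57,-0.57,-1,0,0,0,0.11,-0.43,-0.43,-1,0,0,0,0,0,0,-1,0,0,0,0,0,0,-1,0,0,0,0,0,0,-1]'

```text
time_s: 26.2
position: [0.5942, -0.0154, 0.2464]
tcp_rot: [[-0.969, -0.246, -0.001], [-0.246, 0.969, 0.001], [0.0, 0.001, -1.0]]
force: [1.6, 2.5, -2.8]
opening: 0.098
```

Run:
```python
from h import *
s=read_state();print(s["position"],s["force"],s["opening"])
d=capture("side");t=capture("top")
crop(d,(200,60,370,240),"pics/l_side.png",3.3)
crop(t,(150,80,350,280),"pics/l_top.png",3)
```

```text
[ 0.59419902 -0.01543334  0.24641447] [ 1.57962267  2.53866515 -2.7674523 ] 0.09843424702897417
```

View pics/l_side.png

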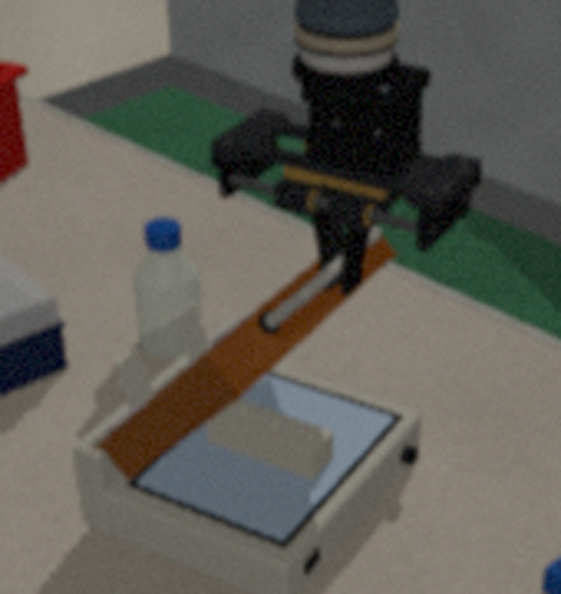

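View pics/l_top.png

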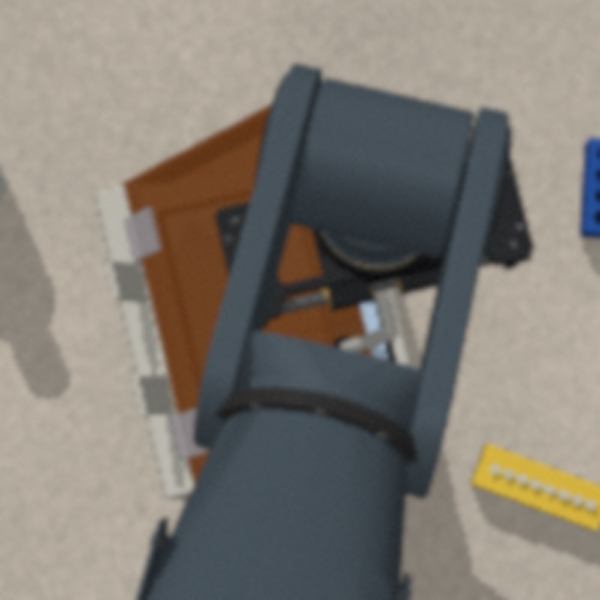

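By geometry the hood is at about 46.5°. Doing the last 1.5°, then a visual check of the angle.

>>> send_rows --moves '[0,0,0,0.05,-0.2,-0.22,-1,0,0,0,0.05,-0.2,-0.23,-1,0,0,0,0,0,0,-1,0,0,0,0,0,0,-1,0,0,0,0,0,0,-1]'

```text
time_s: 26.8
position: [0.5953, -0.0198, 0.2418]
tcp_rot: [[-0.969, -0.246, -0.001], [-0.246, 0.969, 0.001], [0.0, 0.001, -1.0]]
force: [1.1, 3.4, -3.4]
opening: 0.093
```

Run:
```python
from h import *
s=read_state();p=s["position"];print(p,s["force"],s["moment"],s["opening"],abs(s["qvel"]).max())
b=p[0]*-.245+p[1]*.969
f=.235-(b+.2283); f2=-.071+(.0787-b)
for dz in(.0174,.019):print(f,f2,np.degrees(np.arctan2(p[2]+dz-.102,(f+f2)/2))+2.44)
d=capture("side");t=capture("top")
cv2.imwrite("pics/final_side_full.png",d["pixels"][:,:,::-1])
# overlay predicted hood edges for angles
h=np.array([.5756,.0496])+.0125*np.array([-.2436,.9699])
yaw=np.radians(104.1);ex=np.array([np.cos(yaw),np.sin(yaw)]);ey=np.array([-np.sin(yaw),np.cos(yaw)])
def W(xv,y,z):return np.r_[h+ex*xv+ey*y,z]
for c,n,box,sc in((d,"side",(200,60,370,240),4),(t,"top",(170,90,310,250),4)):
    u0,v0,u1,v1=box
    im=np.ascontiguousarray(cv2.resize(c["pixels"][v0:v1,u0:u1,::-1],None,fx=sc,fy=sc,interpolation=cv2.INTER_CUBIC))
    cv2.imwrite(f"pics/m_{n}_raw.png",im)
    for A,col in((40,(0,255,0)),(45,(0,255,255)),(50,(255,0,255))):
        a=np.radians(A)
        def H(fr,up,y):return W(.085-(fr*np.cos(a)-up*np.sin(a)),y,.102+fr*np.sin(a)+up*np.cos(a))
        P=proj(c,[H(.185,.002,-.125),H(.185,.002,.125),H(.185,-.034,.125),H(0.03,-.034,.125)])
        q=((P-[u0,v0])*sc).round().astype(int)
        cv2.polylines(im,[q.reshape(-1,1,2)],False,col,1)
    cv2.imwrite(f"pics/m_{n}.png",im)
```

```text
[ 0.59528188 -0.01976318  0.24175119] [ 1.12332883  3.3624844  -3.38422471] [ 8.19390619e-01 -1.64786962e-01 -6.19341518e-04] 0.0933118091397016 0.08054745235597412
0.17169457976177627 0.17269457976177627 44.824743081444836
0.17169457976177627 0.17269457976177627 45.11386060039369
```

View pics/m_side.png

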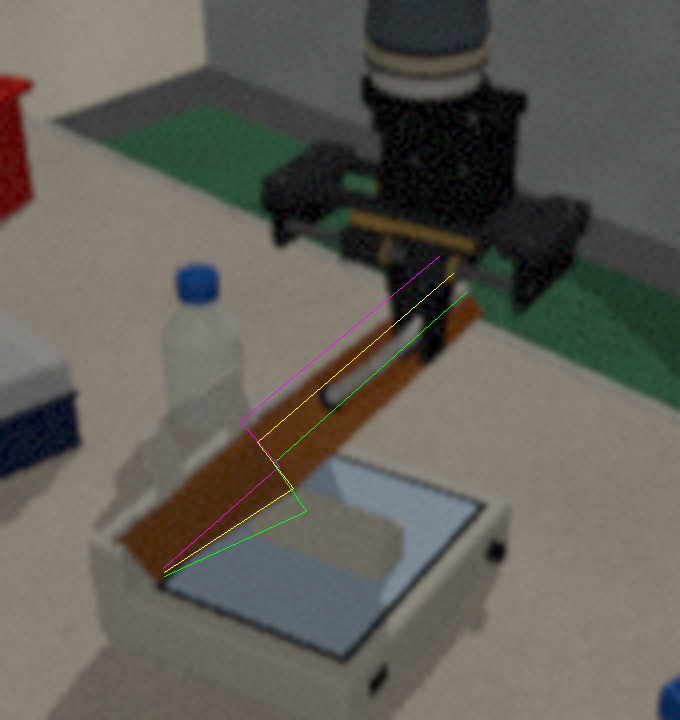

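View pics/m_side_raw.png

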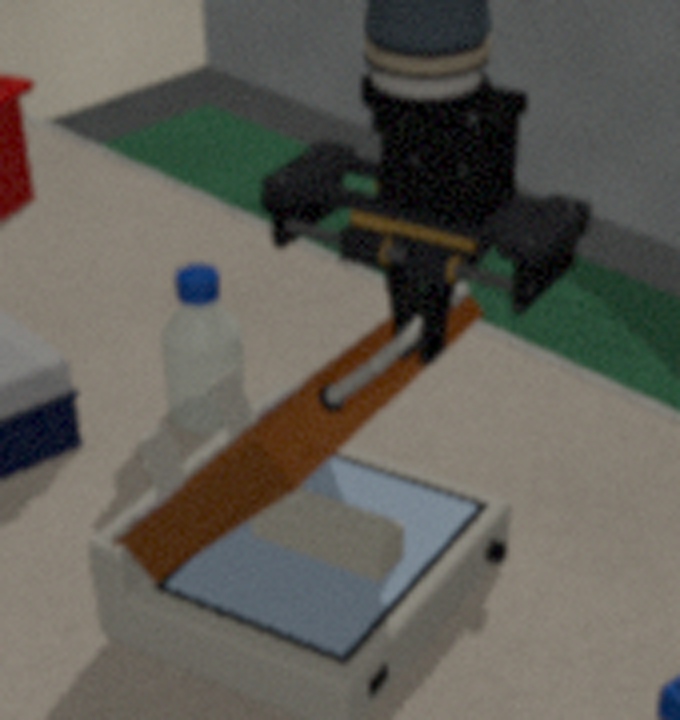

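View pics/m_top.png

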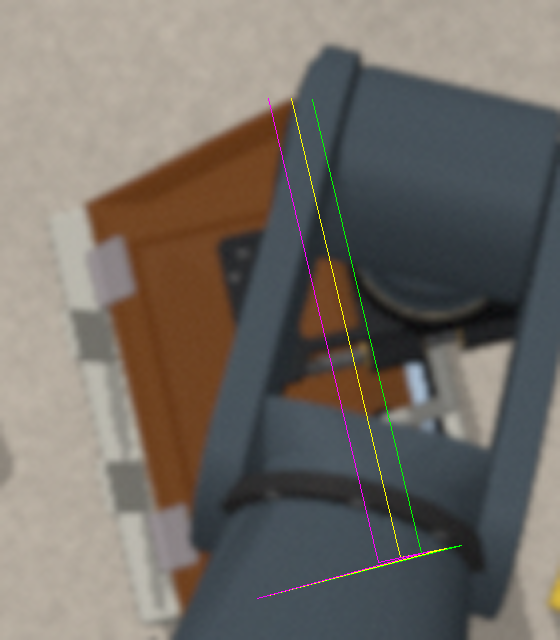

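View pics/final_side_full.png

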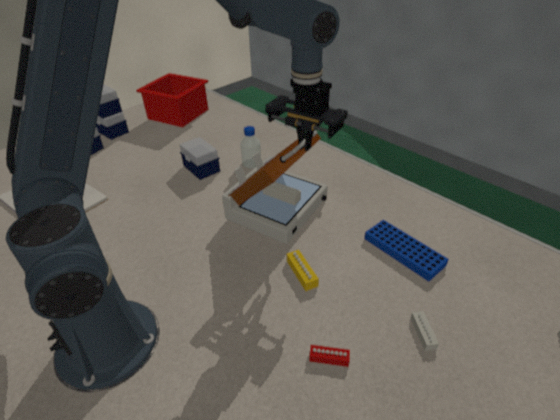

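The overlay puts the hood corners on the 45° lines: the skirt corner is at side crop (297,487) against a predicted (293,490), and the far top corner is at (295,98) against (292,98). The TCP geometry gives 44.8–45.1°. One still second to confirm the hold.

>>> send_rows --moves '[0,0,0,0,0,0,-1,0,0,0,0,0,0,-1,0,0,0,0,0,0,-1,0,0,0,0,0,0,-1,0,0,0,0,0,0,-1,0,0,0,0,0,0,-1,0,0,0,0,0,0,-1,0,0,0,0,0,0,-1,0,0,0,0,0,0,-1,0,0,0,0,0,0,-1]'

```text
time_s: 27.9
position: [0.5953, -0.0198, 0.2418]
tcp_rot: [[-0.969, -0.246, -0.0], [-0.246, 0.969, 0.0], [0.0, 0.001, -1.0]]
force: [-0.0, 3.9, -4.7]
opening: 0.1
```

Run:
```python
from h import *
from rig import hand_in
s=read_state();p=s["position"];print(p,s["force"],s["opening"])
if abs(p-np.array([.5953,-.0198,.2418])).max()<.002 and s["opening"]>.08: print(hand_in())
```

```text
[ 0.59531403 -0.01978404  0.24181857] [-0.01129227  3.88739073 -4.69426139] 0.09990859845704878
the job is handed in; nothing more can be done
None
```

The job is done and handed in at 27.9 s. The hood is held at 45°, and the white rack stands on the glass.

I lifted the hood by its handle and laid it back; it stayed on its stop after I let go. I then set the larger white rack upright on the middle of the glass, with about 9 N of contact before I let go. Last, I took the handle again, brought the hood down and held it there.

**Last checks:**
- **Hood angle:** the handle position gives 44.8–45.1°, and the picture overlay agrees with 45°.
- **Hold:** the arm did not move over the last second, the bar was still in the grip, and the wrist felt about 6 N.
- **Rack:** it is wholly on the glass with clear margins on all sides, and well clear of the hood.
- **Tip box, blue rack and bottle:** they look unmoved in the last side picture. I judged this by eye and did not measure it.

**One disagreement:** the middle of the glass measured about 13 mm in front of the housing's middle. I used the measured glass position for placing the rack.

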